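# Zero the slicer with a straightedge

## Task

The kitchen slicer was left set to a thick slice; set its ramp flush with the back plate again. Lay the loose metal bar lengthwise along the slicer, across ramp and back plate, let go, and press lightly on its end over the ramp, then on its end over the back plate, to feel how it rocks; swing the side lever until the bar no longer rocks, prove it by pressing the ramp end and then the back-plate end once more, and leave the bar lying there. Never lean hard on the slicer, and leave everything else on the table alone.

Things in the scene. Friction and masses are not known exactly. Their poses are not given: they have to be found in the camera images.
- slicer: Stainless kitchen slicer (mandoline), level and firm on the table, 440 long x 130 wide. Origin on the table under its middle; x along its length from the ramp end (-x, black carrying grip at x -232) to the back end (+x), y towards the lever's side, z up. Back plate: fixed, flat, x 4 to 185, y -57 to 57, top at z 75. Side rails at y 57 to 65, both sides, stand 3 above it (top z 78).
- mouth (a point): Middle of the 12 mm wide slicing mouth between the plates, level with the back plate's top (z 75) and the blade edge. The ramp is the ribbed plate on the mouth's -x side: slicer x -190 to -8, y -56 to 56. It stays parallel to the back plate and only rises and sinks with the lever; at the start it stands 2 to 9.5 mm below the back plate.
- lever (a joint): Angle of the side lever: 0 = arm upright, negative = knob leant to the ramp end, positive = to the back end, range -1 to 1. Towards positive the ramp rises, 8 mm per rad; towards negative it sinks. It stays where it is left (friction: about 4 N at the knob). It has no zero mark: the angle at which the ramp is flush differs each time, between about -0.4 and 0.4. Starts at -0.8 to -0.65.
- shaft (a point): Point on the lever's axis of turning, straight below the upright lever's knob: slicer x -60, y 98, z 55. The axis runs along the slicer's y.
- lever_knob (a point): Centre of the black knob on the lever's end, a flat disc 26 across and 16 thick (along the slicer's y), 70 from shaft; it moves on an arc in the slicer's x-z plane (z 104 when leant 0.8 rad, 125 upright). Grip it from above across its flat faces and swing it along the arc while it turns between the fingers.
- bar: Straight metal confectionery bar, the straightedge: 300 long (x) x 20 wide (y) x 15 high (z), 0.2 to 0.33 kg, both ends alike. Origin at the centre of its underside. Starts loose on the table to the right of the slicer. Laid, its middle belongs over the mouth, half of it over each plate. 3 to 15 N at some 120 from its middle is a good press; over 25 N would strain the slicer's plates.

How it is judged:
By the outcome, as a careful person would: the job done as asked, in the order asked, and still so for the second after the job is handed in, with the robot touching nothing.
It also fails if it takes over 72 s, if anything falls off the work surface, if the arm or the gripper's body presses on something with over 40 N, if the wrist force passes 120 N, or if a joint passes its speed limit or range.

## Robot

A 7-joint arm with a two-finger parallel gripper is mounted at the origin on the work surface. World frame = base frame: x ahead of the robot, y to its left, z up, the work surface at z = 0. Lengths are in m, angles in rad, forces in N, time in s.
With the tool pointing down it reaches from about 0.4 to 0.875 m from the base axis. Payload 19.3 kg.
Tool frame: the origin (TCP) lies at the very end of the fingers, on their centre line; the grasp point (between the pads) lies 19 mm behind it; x points along the fingers, y is the direction in which the jaws open and shut, and the axes are right-handed (so a half turn about x gives the same grasp; the last joint's range is limited). The gripper opens to 85 mm and grips with 20 to 120 N. Pads are 22 mm wide; open, the fingers measure 114 mm over their backs; the gripper's body (76 mm by 85 mm) begins 54 mm behind the grasp point. The pads swing forward as they close: fully open they stand 13 mm farther back than shut.
Start: joints at [-1.172, 0.521, -0.036, 1.599, 0.021, 1.021, -0.113], TCP at [0.282, 0.558, 0.231] pointing down, gripper open.
Joint ranges: [-2.91, 2.91], [-0.3, 2.13], [-1.5, 1.42], [0.17, 2.43], [-1.26, 4.41], [0.16, 1.93], [-2.52, 2.52]. Speed limits (rad/s): [1.89, 1.89, 2.39, 2.39, 3.01, 3.01, 3.01].

## Interface

Orientations are given as [roll, pitch, yaw] about the fixed x, y, z axes, in that order (R = Rz(yaw) Ry(pitch) Rx(roll)).
In Python, from workcell import bot, grab_frame, job_done gives the robot as it stands.
- The arm moves only by the shell command python3 -m pendant 'ROWS' [OPENING] [FORCE]. ROWS is JSON, a list of rows, each a list of 4 numbers: the shift along the tool's x, y, z in mm, then the turn about the tool's x in degrees. A call has 1 to 12 rows; each row shifts and turns the commanded pose from where the row before left it, along the tool's axes as they then stand; what a row does not reach is not made up. A row lasts 1/8 s, in which the tool goes at most 62.5 mm and 10.7 degrees, less where a joint would pass 70% of its speed; a pose out of reach is approached as far as the arm can. A call is refused whole if a number of a shift passes 62.5 or a number of a turn 10.7, either way. A call with a gripper value outside its range is refused whole. OPENING is the opening, from -1 (shut) to 1 (fully open), set as the call begins (- or left out, the last holds). The fingers move at their own pace and stop on an object; FORCE is the grip in N (left out, the last holds). Time passes only in rows, so rows that do not move let the fingers close. It gives the time, the measured TCP pose, the force and the opening at its end, in the units of the state.
- bot.observe(): the state, without advancing time (a new reading comes with each control period).
- grab_frame(name): name is "side" or "top" or "wrist"; returns a dict with "img" (400x640x3 uint8, red, green, blue), "fovy" (degrees; the focal length in pixels is half the picture's height over the tangent of half this angle, whatever the lens; pixels are square), "cx", "cy" (the principal point, pixels), "k1" (the pictures are not rectified: a ray, as slopes to the right and down, at radius r is drawn at 1 + k1 r^2 times it, then the intrinsics apply), "R" (3x3) and "t" (3): a world point X has camera coordinates R X + t. Camera axes: x right, y down, z forward; pixel columns grow to the right and rows downward; lengths in m; the calibration is good to about 2 mm. A picture is of the moment at which its call begins. There is no depth.
- job_done(): hands the job in, once; it reports no verdict.
The state is a dict: "clock": time; "qpos": joint angles; "qd": joint speeds; "joint_efforts": joint torques, N m; "position": TCP position; "tool_rot": TCP orientation; "force": force on the tool from outside, world axes, zero at the start; "moment": the same for the moment, N m; "grip_width": finger opening in m.
Only numpy, scipy, OpenCV 4.12 (cv2) and the standard library are available. Lean on these libraries where they do the work, as an engineer would, in place of code of your own. Each camera call takes 0.05 s, during which the arm holds its last target.

## Working session

There is one attempt and no reset: what is moved stays moved. The work goes in short steps, Python scripts to look and compute and a shell command to move; the robot and the scene stay as the last step left them, time stands still between calls to the robot, and variables do not carry over. Pictures are saved under pics/ and viewed, and the job is handed in when it is done.

```bash
ls -la; mkdir -p pics
python3 - <<'E'
from workcell import bot, grab_frame
import cv2
s=bot.observe()
for k in s: print(k, s[k])
for n in ("side","top","wrist"):
    f=grab_frame(n); cv2.imwrite(f"pics/{n}0.png",f["img"][:,:,::-1]); print(n,{k:f[k] for k in f if k!="img"})
E
```

```text
total 12
drwxr-xr-x  3 agent agent 4096 Dec  7 06:04 .
drwxr-xr-x 23 root  root  4096 Dec  7 06:04 ..
drwxr-xr-x  2 agent agent 4096 Dec  7 06:04 pics
clock 0.0
qpos [-1.17218783  0.52202434 -0.03637714  1.60000096  0.02120409  1.0210798
 -0.11279592]
qd [ 0.00128034  0.00062396 -0.00101846  0.00039618 -0.00140327  0.00024532
 -0.00044746]
joint_efforts [-4.96282773e-04 -9.27113056e+01  1.97955854e+00 -3.69920647e+01
  1.77525060e-02  8.38729378e-03 -2.39742349e-05]
position [0.28224717 0.55726688 0.23072126]
tool_rot [-1.51892422  1.56966882 -1.98769348]
force [ 0.46008794  0.53108466 -0.37874833]
moment [-0.00703999  0.02838268 -0.0002044 ]
grip_width 0.08563234535693524
side {'fovy': 43.06156162132042, 'cx': 336.4287412655366, 'cy': 192.02154725874675, 'k1': -0.09155750003308327, 'R': array([[ 0.96406303, -0.2655697 ,  0.00743039],
       [-0.17978188, -0.6727199 , -0.71772307],
       [ 0.19560407,  0.69059443, -0.69628901]]), 't': array([-0.53875472,  0.08238728,  0.95960499])}
top {'fovy': 55.323574393770706, 'cx': 327.46702319834264, 'cy': 191.91900473218183, 'k1': -0.07882507727265213, 'R': array([[ 0.01433191, -0.99942504, -0.03072753],
       [-0.99581892, -0.01149397, -0.09062317],
       [ 0.09021789,  0.03189786, -0.9954111 ]]), 't': array([-0.09102167,  0.56484129,  0.73389116])}
wrist {'fovy': 70.06406513538727, 'cx': 318.16752871259285, 'cy': 196.5801930998414, 'k1': -0.006903980839854614, 'R': array([[ 0.45242193,  0.89180266, -0.00155417],
       [ 0.85962672, -0.43563347,  0.26695578],
       [ 0.23739483, -0.12211265, -0.96370753]]), 't': array([-0.6242203 , -0.03377186,  0.37853565])}
```

View pics/side0.png

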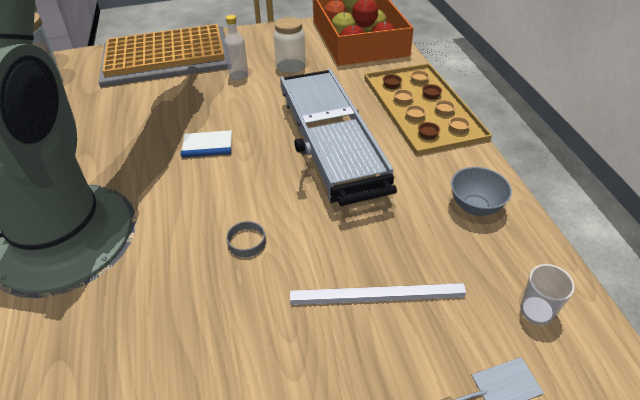

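View pics/top0.png

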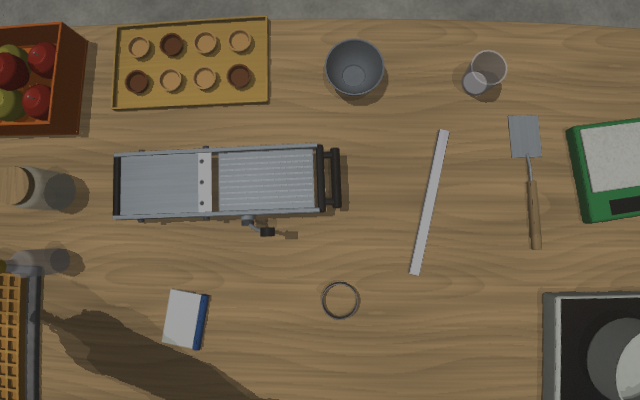

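View pics/wrist0.png

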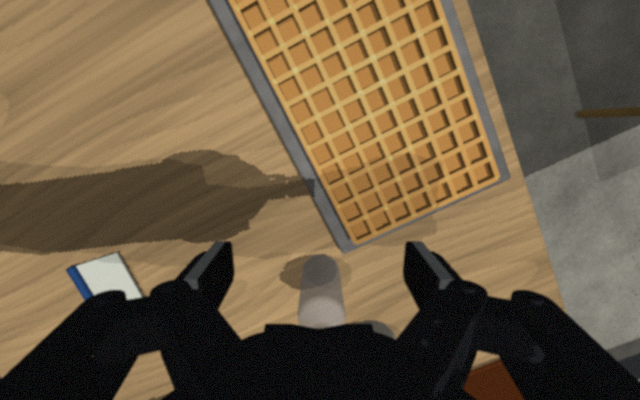

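```bash
cat > h.py <<'E'
import numpy as np, cv2
from workcell import bot, grab_frame
def cam(f):
    F=200/np.tan(np.radians(f["fovy"])/2)
    K=np.array([[F,0,f["cx"]],[0,F,f["cy"]],[0,0,1.]]); return K,np.array([f["k1"],0,0,0,0.])
def proj(f,P):
    K,d=cam(f); P=np.atleast_2d(P).astype(float)
    return cv2.projectPoints(P,cv2.Rodrigues(f["R"])[0],f["t"],K,d)[0][:,0]
def ray(f,uv):
    K,d=cam(f); n=cv2.undistortPoints(np.array([[uv]],float),K,d)[0,0]
    return -f["R"].T@f["t"], f["R"].T@np.array([n[0],n[1],1])
def atz(f,uv,z):
    o,v=ray(f,uv); return o+v*(z-o[2])/v[2]
def crop(f,name,x0,y0,x1,y1,s):
    im=cv2.resize(f["img"][y0:y1,x0:x1],None,fx=s,fy=s,interpolation=cv2.INTER_CUBIC); cv2.imwrite(name,im[:,:,::-1])
def tri(obs):
    A=np.zeros((3,3));b=np.zeros(3)
    for f,uv in obs:
        o,v=ray(f,uv); v=v/np.linalg.norm(v);M=np.eye(3)-np.outer(v,v);A+=M;b+=M@o
    X=np.linalg.solve(A,b); return X
E
python3 - <<'E'
from h import *
import pickle
fs={n:grab_frame(n) for n in("top","side")}
pickle.dump(fs,open("f0.pkl","wb"))
crop(fs["top"],"pics/t1.png",100,130,350,245,3.2)
crop(fs["side"],"pics/s1.png",270,60,410,210,4)
crop(fs["top"],"pics/t2.png",390,120,470,285,3.6)
E
```

```text
(no output)
```

View pics/t1.png

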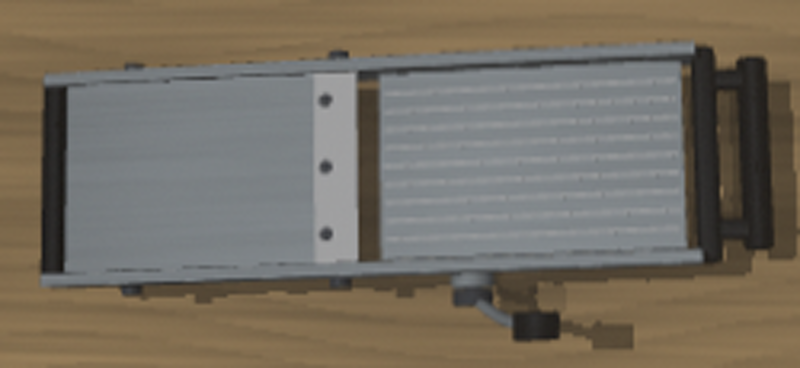

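View pics/s1.png

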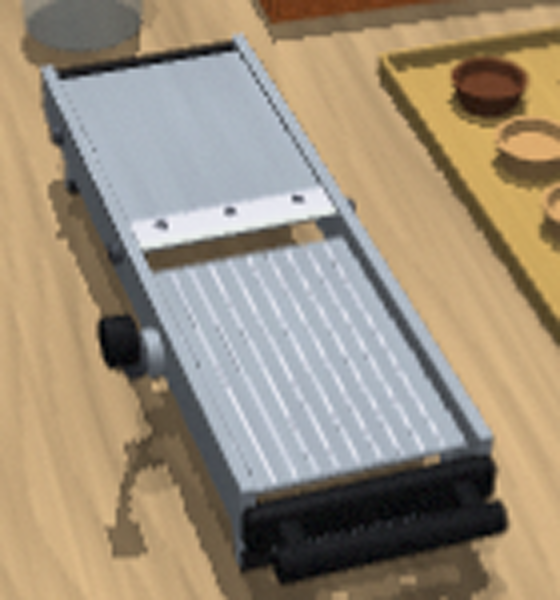

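View pics/t2.png

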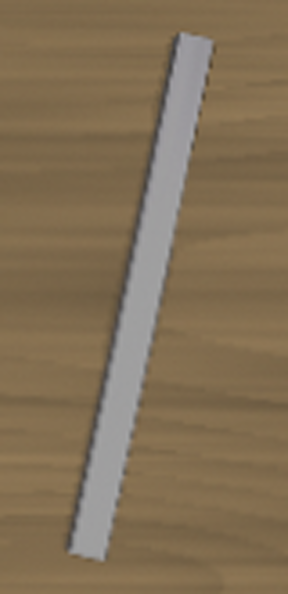

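```bash
cat > fit.py <<'E'
from h import *
import pickle
from scipy.optimize import least_squares
fs=pickle.load(open("f0.pkl","rb"))
def W(p,P):
    c,s=np.cos(p[2]),np.sin(p[2]); P=np.atleast_2d(P)/1000.
    return np.c_[p[0]+c*P[:,0]-s*P[:,1], p[1]+s*P[:,0]+c*P[:,1], P[:,2]]
T=lambda u,v:(100+u/3.2,130+v/3.2)
S=lambda u,v:(270+u/4,60+v/4)
obs=[("top",(185,57,75),T(64,274)),("top",(185,-57,75),T(66,84)),("top",(4,57,75),T(357,264)),("top",(4,-57,75),T(357,72)),
("side",(4,57,75),S(148,250)),("side",(4,-57,75),S(336,213)),("side",(185,57,75),S(60,78)),("side",(185,-57,75),S(237,51))]
if __name__=="__main__":
    def res(p): return np.concatenate([(proj(fs[n],W(p,P))[0]-uv) for n,P,uv in obs])
    r=least_squares(res,[0.62,0.1,1.57],loss="soft_l1"); print(r.x,np.round(res(r.x).reshape(-1,2),1))
    p=r.x; np.save("slicer.npy",p)
    for a in(-.8,-.65): 
        k=(-60+70*np.sin(a),98,55+70*np.cos(a)); print(a,W(p,k),proj(fs["top"],W(p,k)),proj(fs["side"],W(p,k)))
    # knob measured
    kt=T(536,326);ks=S(120,342); X=tri([(fs["top"],kt),(fs["side"],ks)]); print("knob tri",X)
    c,s=np.cos(p[2]),np.sin(p[2]); d=X[:2]-p[:2]; print("in slicer",[c*d[0]+s*d[1],-s*d[0]+c*d[1],X[2]])
    # bar top corners z15
    B=[(390+u/3.6,120+v/3.6) for u,v in((178,32),(213,42),(104,560),(68,550))]
    Q=np.array([atz(fs["top"],b,.015) for b in B]); print(Q)
    a=Q[:2].mean(0);b=Q[2:].mean(0); print("bar ctr",(a+b)/2,"len",np.linalg.norm(a-b),"w",np.linalg.norm(Q[0]-Q[1]),"yaw",np.arctan2(*(a-b)[[1,0]]))
    for n in fs:
        im=cv2.resize(fs[n]["img"],None,fx=4,fy=4,interpolation=cv2.INTER_CUBIC)[:,:,::-1].copy()
        for z,pts in((75,[(4,-57),(185,-57),(185,57),(4,57)]),(78,[(-200,-65),(200,-65),(200,65),(-200,65)]),(68,[(-190,-56),(-8,-56),(-8,56),(-190,56)])):
            uv=proj(fs[n],W(p,[(x,y,z) for x,y in pts])); cv2.polylines(im,[np.int32(uv*4+2)],True,(0,0,255),1)
        x0,y0,x1,y1=(100,130,300,245) if n=="top" else (270,60,410,210)
        cv2.imwrite(f"pics/ov_{n}.png",im[y0*4:y1*4,x0*4:x1*4])
E
python3 fit.py
```

```text
[0.57839694 0.12981963 1.61850991] [[ 0.6 -0.8]
 [ 1.   0. ]
 [ 0.3 -0.6]
 [ 0.1 -0.5]
 [-3.  -1. ]
 [-0.6 -0.9]
 [-0.8 -0.2]
 [-0.3 -0.9]]
-0.8 [[0.48576523 0.01505598 0.10376947]] [[269.78927239 232.25010863]] [[298.85611317 146.35190575]]
-0.65 [[0.48539073 0.02289892 0.11072587]] [[264.64344658 232.44287609]] [[297.66382662 141.18558775]]
knob tri [0.48758187 0.01911933 0.10240892]
in slicer [np.float64(-0.10624285242961032), np.float64(0.09599162306023856), np.float64(0.10240892377572323)]
[[ 0.6986841  -0.31031722  0.015     ]
 [ 0.69317138 -0.33016985  0.015     ]
 [ 0.4031302  -0.26632466  0.015     ]
 [ 0.40836875 -0.24653775  0.015     ]]
bar ctr [ 0.55083861 -0.28833737  0.015     ] len 0.29711182913482315 w 0.020603819446156822 yaw -0.2164619230867232
```

View pics/ov_top.png

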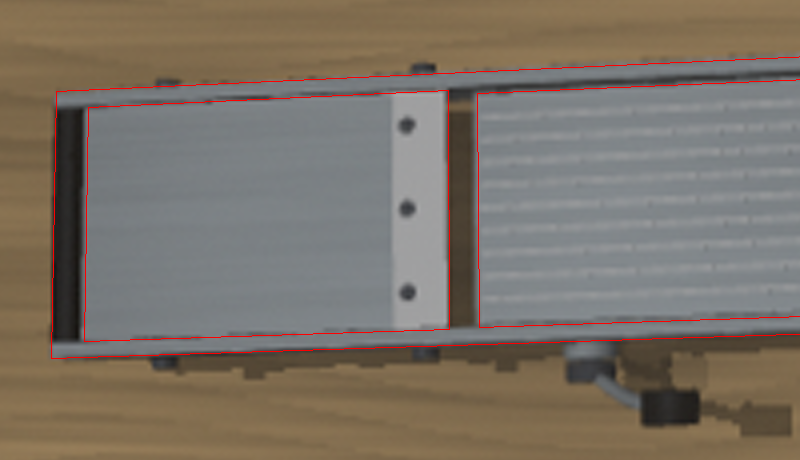

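View pics/ov_side.png

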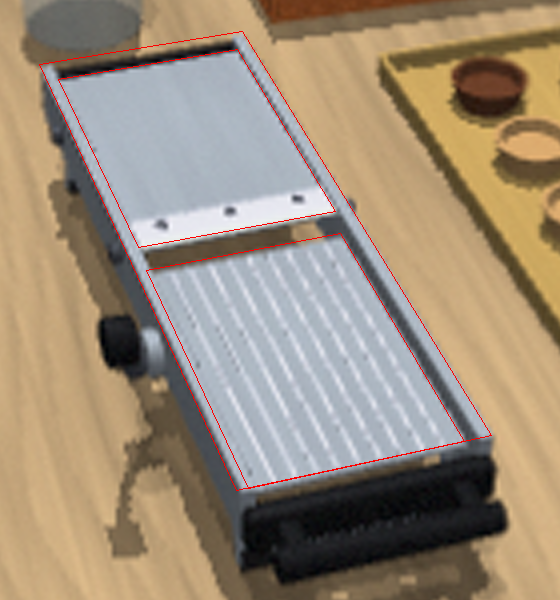

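```bash
cat >> h.py <<'E'
def euler(r):
    from scipy.spatial.transform import Rotation as Ro
    return Ro.from_euler("xyz",r).as_matrix()
def plan(P,axis_yaw=None):
    """shift in tool mm to world P (at current orientation), turn about tool x so tool y is perpendicular to line of axis_yaw"""
    s=bot.observe();R=euler(s["tool_rot"]);d=R.T@(np.array(P)-s["position"])*1000
    print("clock",s["clock"],"pos",np.round(s["position"],4),"F",np.round(s["force"],1),"w",round(s["grip_width"],4),"q7",s["qpos"][6].round(2))
    print("tool shift mm",np.round(d,1)); yy=np.arctan2(R[1,1],R[0,1]); print("tooly yaw",round(yy,4),"tilt",np.round(R[:,0],4))
    if axis_yaw is not None:
        e=axis_yaw+np.pi/2-yy; e=(e+np.pi/2)%np.pi-np.pi/2; print("world turn deg",np.degrees(e),"-> tool x turn",-np.degrees(e))
        c,sn=np.cos(-e),np.sin(-e); r=np.array([[1,0,0],[0,c,-sn],[0,sn,c]]); print("shift after turn",np.round(r.T@d,1))
E
python3 - <<'E'
from h import *
plan([0.5508,-0.2883,0.10],-0.2165)
E
```

```text
clock 0.25 pos [0.2823 0.5574 0.231 ] F [0.2 0.4 0.5] w 0.0854 q7 -0.11
tool shift mm [ 131.4 -633.1  621.6]
tooly yaw 1.102 tilt [-2.e-04 -5.e-04 -1.e+00]
world turn deg 14.454807895418854 -> tool x turn -14.454807895418854
shift after turn [ 131.4 -768.2  443.9]
```

```bash
python3 -m pendant '[[0,0,0,-10.7],[0,0,0,-3.8],[4,-51,29.5,0],[4,-51,29.5,0],[4,-51,29.5,0],[4,-51,29.5,0],[4,-51,29.5,0],[6,-51,29.5,0],[6,-51,29.5,0],[6,-51,29.5,0],[8,-51,29.5,0],[8,-51,29.5,0]]' 0.1 40 && python3 -m pendant '[[12,-51,29.5,0],[12,-51,29.5,0],[12,-51,29.5,0],[12,-51,29.5,0],[12,-51,29.5,0],[0,0,0,0]]'
python3 - <<'E'
from h import *
plan([0.5508,-0.2883,0.005],-0.2165)
f=grab_frame("top"); cv2.imwrite("pics/t3.png",f["img"][:,:,::-1])
f=grab_frame("wrist"); cv2.imwrite("pics/w3.png",f["img"][:,:,::-1])
E
```

```text
clock: 1.75
position: [0.4618, -0.0056, 0.1773]
tool_rot: [0.343, 1.57, 0.127]
force: [1.2, 0.6, -0.3]
grip_width: 0.0467
clock: 2.5
position: [0.55, -0.289, 0.1159]
tool_rot: [-2.149, 1.569, -2.37]
force: [-0.5, 0.7, -0.3]
grip_width: 0.0472
clock 2.5 pos [ 0.55   -0.289   0.1159] F [-0.5  0.7 -0.3] w 0.0472 q7 1.81
tool shift mm [110.9   1.    0.8]
tooly yaw 1.3499 tilt [-0.0014 -0.0014 -1.    ]
world turn deg 0.253636131445033 -> tool x turn -0.253636131445033
shift after turn [110.9   1.    0.8]
```

View pics/w3.png

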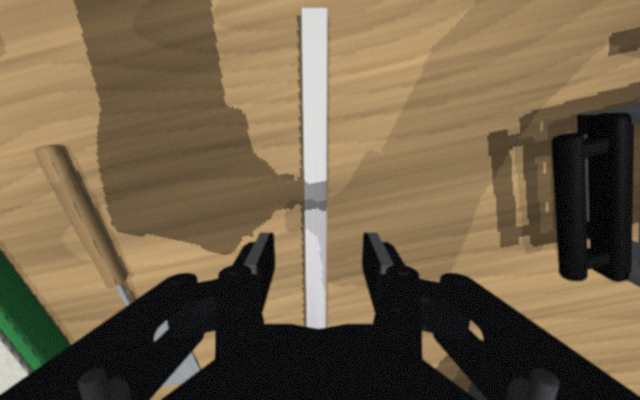

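View pics/t3.png

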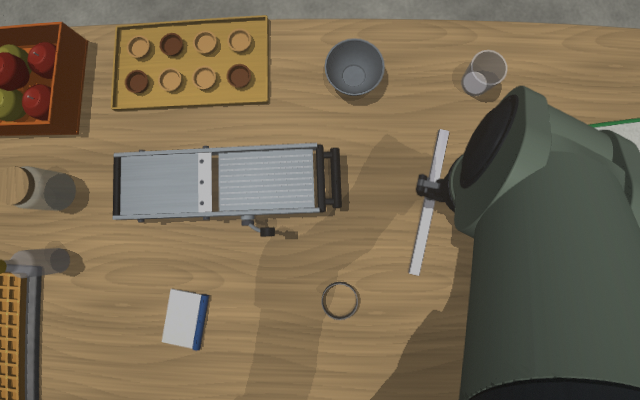

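The bar (column ~314 in the wrist view) runs midway between the open fingers (~272 and ~365), and its yaw is aligned. I'll descend and grip.

```bash
python3 -m pendant '[[40,1,1,0],[40,0,0,0],[20,0,0,0],[11,0,0,0],[0,0,0,0]]' && python3 -m pendant '[[0,0,0,0],[0,0,0,0],[0,0,0,0],[0,0,0,0]]' -1 50 && python3 -m pendant '[[-10,0,0,0],[-20,0,0,0],[-30,0,0,0],[-40,0,0,0],[0,0,0,0]]'
python3 - <<'E'
from h import *
p=np.load("slicer.npy")
from fit import W
f=grab_frame("top"); cv2.imwrite("pics/t4.png",f["img"][:,:,::-1])
f=grab_frame("side"); crop(f,"pics/s4.png",250,150,530,350,2.8)
P=W(p,(-2,0,75))[0]; P[2]+=.03; plan(P,p[2])
E
```

```text
clock: 3.22
position: [0.5522, -0.2835, 0.0066]
tool_rot: [0.292, 1.571, 0.077]
force: [1.0, 0.5, 0.9]
grip_width: 0.0469
clock: 3.72
position: [0.5527, -0.2844, 0.0077]
tool_rot: [-0.326, 1.569, -0.542]
force: [-1.9, -0.7, 9.5]
grip_width: 0.0181
clock: 4.35
position: [0.5537, -0.2844, 0.1105]
tool_rot: [-0.163, 1.565, -0.379]
force: [-1.0, -0.6, -3.0]
grip_width: 0.0179
clock 4.45 pos [ 0.5521 -0.2836  0.1071] F [-0.3  0.5 -3.7] w 0.018 q7 1.8
tool shift mm [  2.  407.5 -62.3]
tooly yaw 1.3551 tilt [ 1.e-03 -3.e-04 -1.e+00]
world turn deg -74.90835637477947 -> tool x turn 74.90835637477947
shift after turn [   2.    45.9 -409.7]
```

View pics/t4.png

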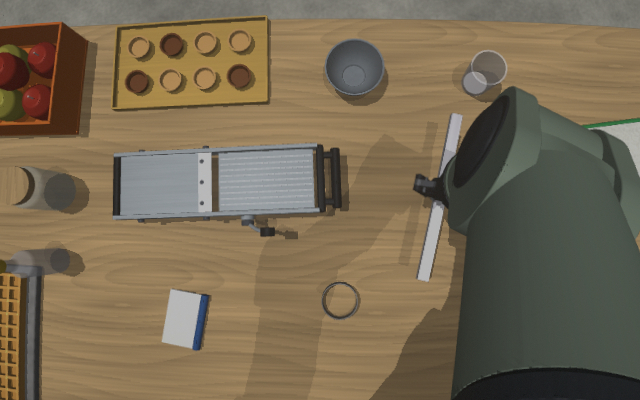

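View pics/s4.png

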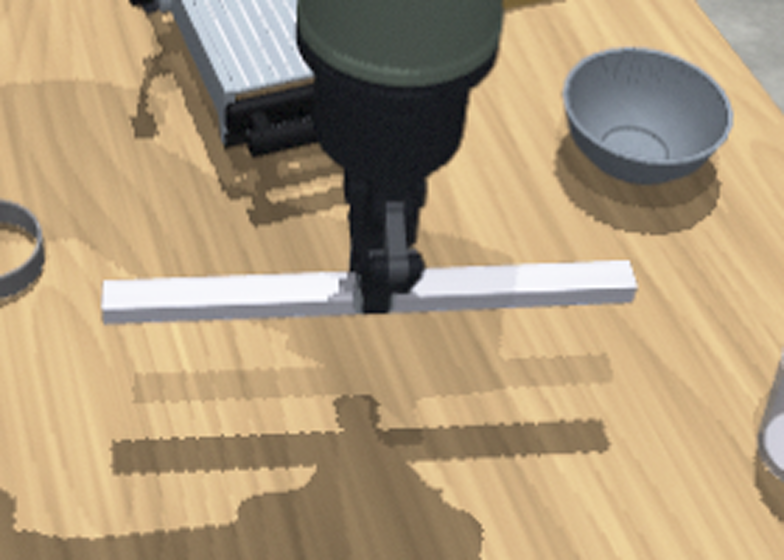

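Run:
```python
from h import *
f=grab_frame("top"); crop(f,"pics/t5.png",400,100,480,295,3); g=grab_frame("side")
import pickle; pickle.dump((f,g),open("f5.pkl","wb"))
s=bot.observe(); print(s["position"])
```

```text
[ 0.55157355 -0.28332322  0.10576661]
```

View pics/t5.png

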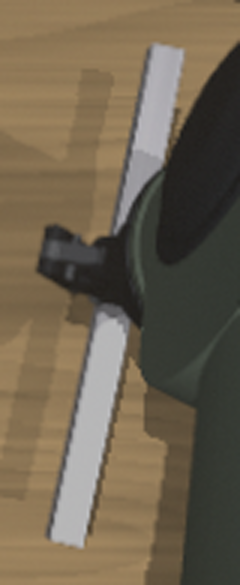

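Run:
```python
from h import *
import pickle
f,g=pickle.load(open("f5.pkl","rb"))
Q=np.array([atz(f,(400+u/3,100+v/3),.114) for u,v in((153,44),(185,49),(82,547),(48,541))])
a=Q[:2].mean(0);b=Q[2:].mean(0);c=(a+b)/2;print(a,b,c,np.linalg.norm(a-b),np.arctan2(*(a-b)[[1,0]]))
P=bot.observe()["position"]; u=(a-b)/np.linalg.norm(a-b)
print("along",(P-c)@u,"perp",(P-c)@np.array([-u[1],u[0],0]))
from fit import W
print(W(np.load("slicer.npy"),[(-2,0,75),(-2,0,125),(-122,0,90),(118,0,90)]))
```

```text
[ 0.69760004 -0.31497927  0.114     ] [ 0.40556712 -0.25059139  0.114     ] [ 0.55158358 -0.28278533  0.114     ] 0.2990468559659208 -0.217009627095773
along 0.00010602053133377439 perp -0.0005274371100733196
[[0.57849233 0.12782191 0.075     ]
 [0.57849233 0.12782191 0.125     ]
 [0.58421579 0.00795848 0.09      ]
 [0.57276888 0.24768534 0.09      ]]
```

```bash
python3 -m pendant '[[-10,0,0,10.7],[-10,0,0,10.7],[-10,0,0,10.7],[-10,0,0,10.7],[-10,0,0,10.7],[-5,0,0,10.7],[0,0,0,10.7],[0,6,-56,0],[0,7,-59,0],[0,7,-59,0],[0,7,-59,0],[0,7,-59,0]]' && python3 -m pendant '[[0,7,-59,0],[0,5,-40,0],[0,0,-19,0],[0,0,0,0],[0,0,0,0]]'
python3 - <<'E'
from h import *
plan([0.5785,0.1278,0.085],np.load("slicer.npy")[2])
f=grab_frame("top"); cv2.imwrite("pics/t6.png",f["img"][:,:,::-1])
E
```

```text
clock: 6.05
position: [0.5715, 0.0116, 0.1605]
tool_rot: [-1.355, 1.569, -2.878]
force: [0.7, -0.1, -1.4]
grip_width: 0.0178
clock: 6.68
position: [0.5783, 0.1264, 0.1611]
tool_rot: [-0.524, 1.57, -2.049]
force: [-0.0, -0.6, -2.1]
grip_width: 0.018
clock 6.675 pos [0.5783 0.1264 0.1611] F [-0.  -0.6 -2.1] w 0.018 q7 0.05
tool shift mm [76.1  0.3 -1.5]
tooly yaw 0.0462 tilt [-5.e-04 -1.e-03 -1.e+00]
world turn deg 0.088224630640835 -> tool x turn -0.088224630640835
shift after turn [76.1  0.3 -1.5]
```

View pics/t6.png

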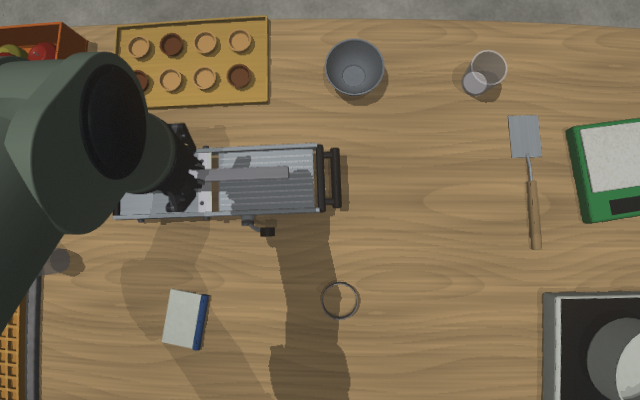

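```bash
python3 -m pendant '[[30,0,-1.5,0],[30,0,0,0],[14,0,0,0],[0,0,0,0],[0,0,0,0]]' && python3 -m pendant '[[1,0,0,0],[1,0,0,0],[0,0,0,0]]'
python3 - <<'E'
from h import *
plan([0.5785,0.1278,0.082],np.load("slicer.npy")[2])
f=grab_frame("side"); crop(f,"pics/s7.png",270,60,410,210,4)
E
```

```text
clock: 7.35
position: [0.579, 0.1293, 0.0883]
tool_rot: [1.748, 1.569, 0.225]
force: [-1.0, 0.6, -1.3]
grip_width: 0.0178
clock: 7.72
position: [0.5784, 0.1296, 0.0854]
tool_rot: [2.154, 1.571, 0.631]
force: [-0.3, 0.5, -1.4]
grip_width: 0.0183
clock 7.725 pos [0.5784 0.1296 0.0854] F [-0.3  0.5 -1.4] w 0.0183 q7 0.1
tool shift mm [3.4 0.  1.8]
tooly yaw 0.0478 tilt [ 1.e-04  1.e-04 -1.e+00]
world turn deg -0.006513854818575617 -> tool x turn 0.006513854818575617
shift after turn [3.4 0.  1.8]
```

View pics/s7.png

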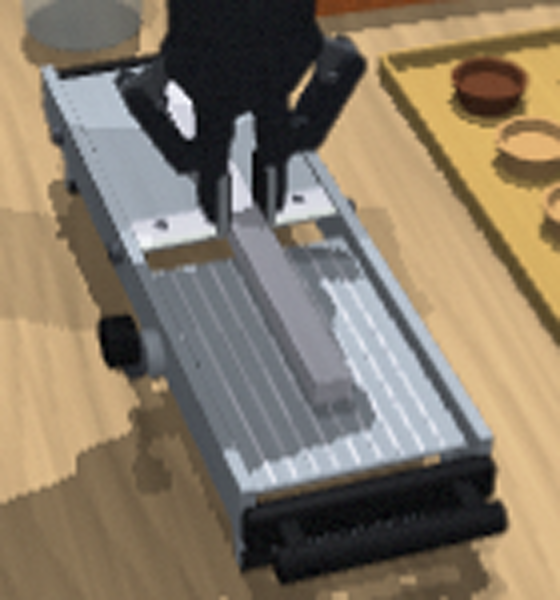

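```bash
python3 -m pendant '[[1,0,1.5,0],[1,0,0,0],[0,0,0,0]]' && python3 -m pendant '[[0.8,0,0,0],[0,0,0,0]]'&& python3 -m pendant '[[0.7,0,0,0],[0,0,0,0]]'
```

```text
clock: 8.15
position: [0.5784, 0.128, 0.0832]
tool_rot: [-1.174, 1.571, -2.697]
force: [-0.6, -1.1, -3.3]
grip_width: 0.0184
clock: 8.4
position: [0.5785, 0.1281, 0.0827]
tool_rot: [2.144, 1.571, 0.621]
force: [-0.0, -0.8, 3.4]
grip_width: 0.0183
clock: 8.65
position: [0.5785, 0.1279, 0.0825]
tool_rot: [2.333, 1.57, 0.81]
force: [-5.3, -1.9, 13.3]
grip_width: 0.0181
```

Contact felt. I'll ease off slightly, release, and rise.

```bash
python3 -m pendant '[[-0.7,0,0,0],[0,0,0,0]]' && python3 -m pendant '[[0,0,0,0],[0,0,0,0],[0,0,0,0]]' 0 && python3 -m pendant '[[-10,0,0,0],[-25,0,0,0],[-30,0,0,0],[0,0,0,0]]'
python3 - <<'E'
from h import *
from fit import W
plan(W(np.load("slicer.npy"),(-122,0,110))[0],np.load("slicer.npy")[2])
f=grab_frame("side"); crop(f,"pics/s8.png",270,60,410,210,4)
f=grab_frame("top"); crop(f,"pics/t8.png",100,130,350,245,3.2)
E
```

```text
clock: 8.9
position: [0.5785, 0.128, 0.0826]
tool_rot: [1.579, 1.571, 0.056]
force: [-1.8, -1.0, 6.0]
grip_width: 0.0184
clock: 9.28
position: [0.5784, 0.128, 0.0824]
tool_rot: [-0.18, 1.571, -1.703]
force: [0.3, -0.0, -1.0]
grip_width: 0.0426
clock: 9.78
position: [0.5796, 0.1282, 0.15]
tool_rot: [1.868, 1.567, 0.345]
force: [-0.5, -0.2, -0.7]
grip_width: 0.0427
clock 9.775 pos [0.5796 0.1282 0.15  ] F [-0.5 -0.2 -0.7] w 0.0427 q7 0.06
tool shift mm [ 39.9  -1.2 120.4]
tooly yaw 0.0477 tilt [ 0.0035  0.0012 -1.    ]
world turn deg 0.0019157348078376426 -> tool x turn -0.0019157348078376426
shift after turn [ 39.9  -1.2 120.4]
```

View pics/s8.png

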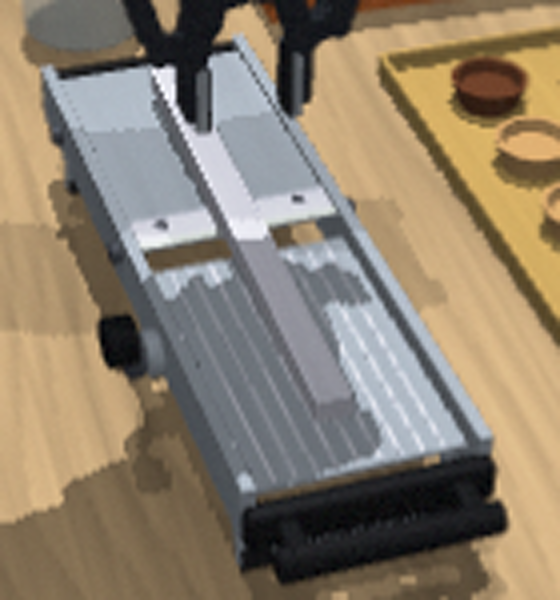

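View pics/t8.png

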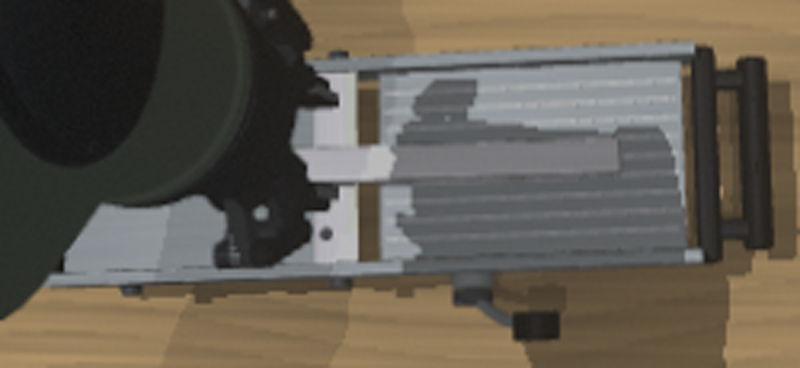

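```bash
python3 -m pendant '[[0,-0.5,40,0],[10,-0.5,40,0],[20,0,40,0],[20,0,0,0],[0,0,0,0],[0,0,0,0]]' -1 30
python3 - <<'E'
from h import *
from fit import W
plan(W(np.load("slicer.npy"),(-122,0,90))[0],np.load("slicer.npy")[2])
f=grab_frame("side"); crop(f,"pics/s9.png",270,60,410,210,4)
E
```

```text
clock: 10.62
position: [0.5832, 0.0086, 0.0978]
tool_rot: [-1.734, 1.571, 3.027]
force: [0.4, 0.8, 0.1]
grip_width: -0.0002
clock 10.625 pos [0.5832 0.0086 0.0978] F [0.4 0.8 0.1] w -0.0002 q7 0.3
tool shift mm [7.8 0.9 0.7]
tooly yaw 0.0484 tilt [-1.e-04  0.e+00 -1.e+00]
world turn deg -0.03979943070027428 -> tool x turn 0.03979943070027428
shift after turn [7.8 0.9 0.7]
```

View pics/s9.png

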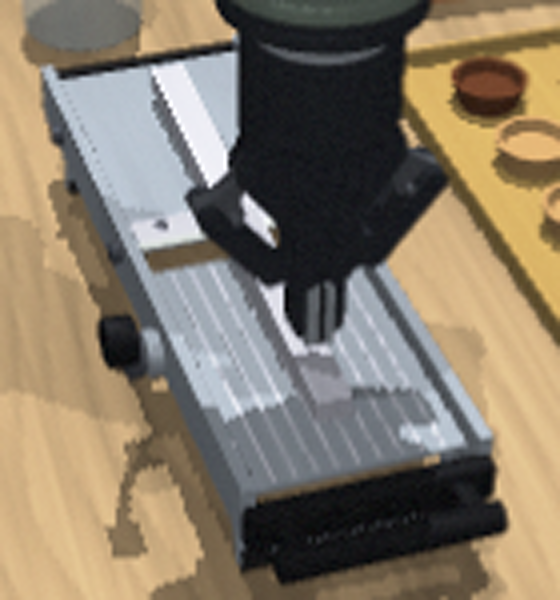

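```bash
python3 -m pendant '[[6,1,0.5,0],[2,0,0,0],[0,0,0,0]]' | grep -E "pos|force" && for i in 1 2 3; do python3 -m pendant '[[0.6,0,0,0]]'| grep -E "pos|force"; done; python3 -m pendant '[[0,0,0,0]]'| grep -E "pos|force"
```

```text
position: [0.5841, 0.0077, 0.0894]
force: [-1.2, -0.4, -0.2]
position: [0.5842, 0.0077, 0.089]
force: [0.5, 0.3, -0.0]
position: [0.5842, 0.0077, 0.0884]
force: [-0.3, 0.2, 1.0]
position: [0.5842, 0.0077, 0.0877]
force: [-0.5, 0.5, 0.0]
position: [0.5842, 0.0077, 0.0877]
force: [1.2, -0.6, 0.3]
```

```bash
python3 -m pendant '[[0.6,0,0,0]]'| grep -E "pos|force"; python3 -m pendant '[[0.6,0,0,0]]'| grep -E "pos|force"; python3 -m pendant '[[0,0,0,0]]'| grep -E "pos|force"
```

```text
position: [0.5842, 0.0077, 0.0871]
force: [0.3, 0.2, -0.6]
position: [0.5842, 0.0077, 0.0865]
force: [0.2, 1.1, 0.3]
position: [0.5841, 0.0077, 0.0864]
force: [-0.6, -0.0, -0.2]
```

```bash
python3 -m pendant '[[0.6,0,0,0]]'| grep -E "pos|force"; python3 -m pendant '[[0,0,0,0]]'| grep -E "pos|force"
```

```text
position: [0.5842, 0.0077, 0.0859]
force: [0.3, -0.2, -0.1]
position: [0.5842, 0.0077, 0.0859]
force: [-0.9, -0.1, -0.3]
```

```bash
python3 -m pendant '[[0.6,0,0,0]]'| grep -E "pos|force"; python3 -m pendant '[[0.6,0,0,0]]'| grep -E "pos|force"
```

```text
position: [0.5842, 0.0077, 0.0853]
force: [0.4, 0.3, -0.7]
position: [0.5842, 0.0077, 0.0847]
force: [0.4, 0.6, 0.5]
```

```bash
python3 -m pendant '[[0.6,0,0,0]]'| grep -E "pos|force"; python3 -m pendant '[[0,0,0,0]]'| grep -E "pos|force"
```

```text
position: [0.5842, 0.0077, 0.084]
force: [1.6, 1.2, -0.1]
position: [0.5841, 0.0077, 0.084]
force: [0.2, 0.6, 0.1]
```

```bash
python3 -m pendant '[[0.5,0,0,0]]'| grep -E "pos|force"; python3 -m pendant '[[0,0,0,0]]'| grep -E "pos|force"
```

```text
position: [0.5842, 0.0077, 0.0836]
force: [-0.3, -0.1, -0.0]
position: [0.5842, 0.0076, 0.0836]
force: [0.6, 0.4, 0.4]
```

```bash
python3 -m pendant '[[0.5,0,0,0],[0,0,0,0]]'| grep -E "pos|force"
python3 - <<'E'
from h import *
f=grab_frame("side"); crop(f,"pics/s10.png",300,100,410,210,5)
f=grab_frame("top"); crop(f,"pics/t10.png",100,130,350,245,3.2)
E
```

```text
position: [0.5843, 0.0076, 0.0833]
force: [-0.3, 0.1, 4.8]
```

View pics/s10.png

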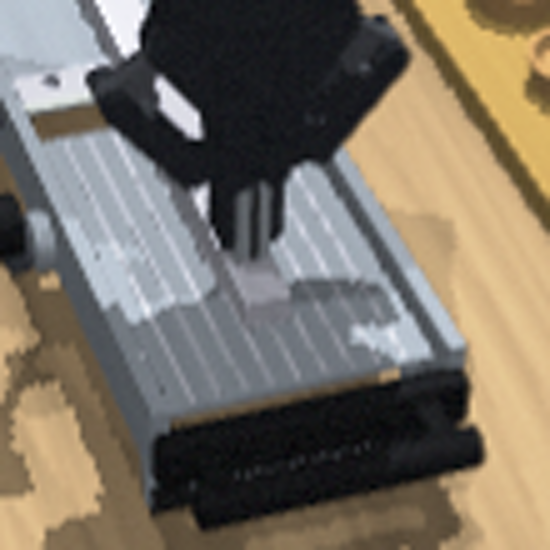

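View pics/t10.png

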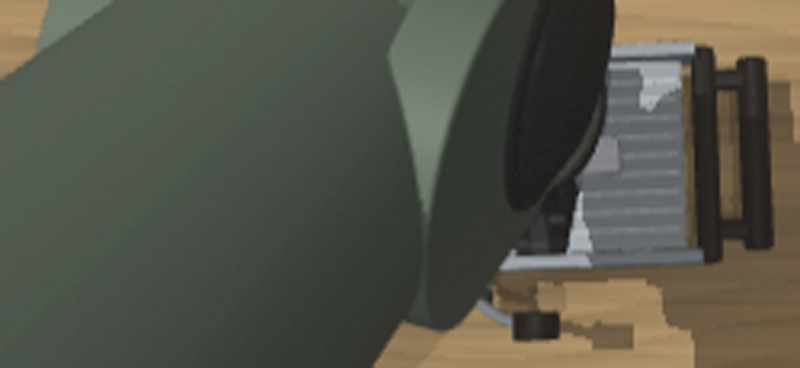

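```bash
python3 -m pendant '[[0.3,0,0,0],[0,0,0,0]]'| grep -E "clo|pos|force"; python3 -m pendant '[[0,0,0,0],[0,0,0,0]]'| grep -E "clo|pos|force"
```

```text
clock: 13.52
position: [0.5843, 0.0077, 0.0831]
force: [-1.4, 1.0, 7.9]
clock: 13.78
position: [0.5843, 0.0076, 0.0831]
force: [-1.2, 0.1, 8.0]
```

```bash
python3 -m pendant '[[-15,0,0,0],[-15,0,-30,0],[0,0,-60,0],[0,0,-60,0],[0,0,-60,0],[0,0,-30,0],[10,0,0,0],[0,0,0,0]]'
python3 - <<'E'
from h import *
from fit import W
plan(W(np.load("slicer.npy"),(118,0,90))[0],np.load("slicer.npy")[2])
E
```

```text
clock: 14.78
position: [0.5725, 0.2464, 0.1026]
tool_rot: [-0.678, 1.57, -2.202]
force: [0.3, -1.0, 0.1]
grip_width: 0.0
clock 14.775 pos [0.5725 0.2464 0.1026] F [ 0.3 -1.   0.1] w 0.0 q7 -0.09
tool shift mm [12.6  0.4 -1.2]
tooly yaw 0.0472 tilt [-7.e-04 -1.e-03 -1.e+00]
world turn deg 0.026567025152524792 -> tool x turn -0.026567025152524792
shift after turn [12.6  0.4 -1.2]
```

```bash
python3 -m pendant '[[2,0,-1,0],[2,0,0,0],[2,0,0,0],[2,0,0,0],[2,0,0,0],[0.6,0,0,0],[0,0,0,0]]'| grep -E "clo|pos|force"; python3 -m pendant '[[0.6,0,0,0],[0,0,0,0]]'| grep -E "pos|force"
```

```text
clock: 15.65
position: [0.5726, 0.2484, 0.0922]
force: [-0.2, 0.3, 0.7]
position: [0.5726, 0.2485, 0.0916]
force: [-0.6, 0.7, 0.7]
```

```bash
python3 -m pendant '[[0.4,0,0,0],[0,0,0,0]]'| grep -E "pos|force"
```

```text
position: [0.5727, 0.2484, 0.0912]
force: [-0.7, 1.6, -0.6]
```

```bash
python3 -m pendant '[[0.5,0,0,0],[0,0,0,0]]'| grep -E "pos|force"
```

```text
position: [0.5727, 0.2484, 0.0907]
force: [-0.1, 0.3, 0.6]
```

```bash
python3 -m pendant '[[0.4,0,0,0],[0,0,0,0]]'| grep -E "pos|force"
```

```text
position: [0.5726, 0.2484, 0.0903]
force: [-0.3, 0.3, -0.2]
```

```bash
python3 -m pendant '[[0.4,0,0,0],[0,0,0,0]]'| grep -E "pos|force"
python3 - <<'E'
from h import *
f=grab_frame("side"); crop(f,"pics/s11.png",270,60,410,210,4)
E
```

```text
position: [0.5727, 0.2484, 0.0901]
force: [-1.0, 0.1, 5.3]
```

View pics/s11.png

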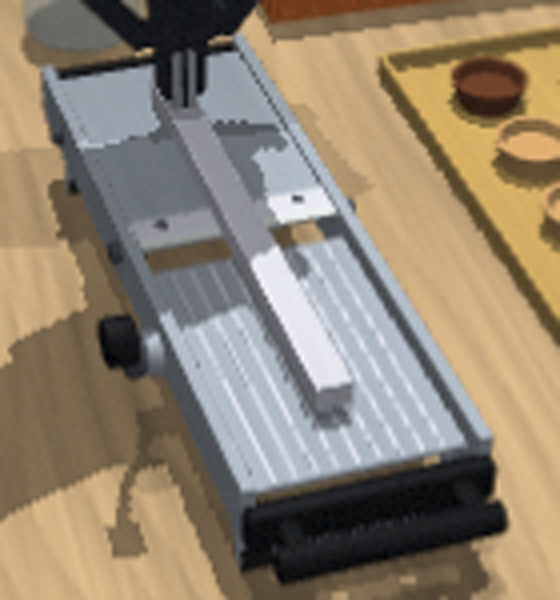

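```bash
python3 -m pendant '[[0.3,0,0,0],[0,0,0,0],[0,0,0,0]]'| grep -E "clo|pos|force"
python3 - <<'E'
d=(.0900-.0831)*156/122*1000  # press at -118..: edge lever arm
print("d",d,"dtheta",d/8)
import numpy as np
from fit import W
p=np.load("slicer.npy")
for a in(-.8,-.72,-.65): print(a,W(p,(-60+70*np.sin(a),98,55+70*np.cos(a))))
E
```

```text
clock: 17.32
position: [0.5727, 0.2484, 0.0901]
force: [-3.3, -0.2, 10.3]
d 8.822950819672135 dtheta 1.102868852459017
-0.8 [[0.48576523 0.01505598 0.10376947]]
-0.72 [[0.48557168 0.01910936 0.1076264 ]]
-0.65 [[0.48539073 0.02289892 0.11072587]]
```

```bash
python3 -m pendant '[[-10,0,0,0],[-30,0,0,0],[-40,0,0,0],[0,0,0,0]]' 0 40| grep -E "clo|pos|force"
python3 - <<'E'
from h import *
plan([0.4856,0.0176,0.170],np.load("slicer.npy")[2])
E
```

```text
clock: 17.82
position: [0.574, 0.2488, 0.1727]
force: [-0.7, -0.1, -0.4]
clock 17.825 pos [0.574  0.2488 0.1727] F [-0.7 -0.1 -0.4] w 0.0425 q7 -0.13
tool shift mm [  1.9 -99.4 226.7]
tooly yaw 0.0476 tilt [ 0.0041  0.0021 -1.    ]
world turn deg 0.006462676767844119 -> tool x turn -0.006462676767844119
shift after turn [  1.9 -99.4 226.7]
```

```bash
python3 -m pendant '[[0,-24,55,0],[0,-24,55,0],[0,-24,55,0],[0,-20,45,0],[0,-8,17,0],[0,0,0,0],[0,0,0,0]]' | grep -E "clo|pos|force"
python3 - <<'E'
from h import *
plan([0.4856,0.0176,0.092],np.load("slicer.npy")[2])
f=grab_frame("side"); crop(f,"pics/s12.png",250,60,410,210,4)
f=grab_frame("wrist"); cv2.imwrite("pics/w12.png",f["img"][:,:,::-1])
print(proj(f,[[0.4856,0.0176,0.106]]),proj(f,[[0.4856,0.0191,0.092]]))
E
```

```text
clock: 18.7
position: [0.4841, 0.0181, 0.1694]
force: [-0.2, 0.2, -0.9]
clock 18.7 pos [0.4841 0.0181 0.1694] F [-0.2  0.2 -0.9] w 0.0426 q7 0.22
tool shift mm [77.4  1.4  0.6]
tooly yaw 0.0492 tilt [ 0.e+00  2.e-04 -1.e+00]
world turn deg -0.08417673618464018 -> tool x turn 0.08417673618464018
shift after turn [77.4  1.4  0.6]
[[320.88024384 211.17452503]] [[320.82821141 203.88960172]]
```

View pics/s12.png

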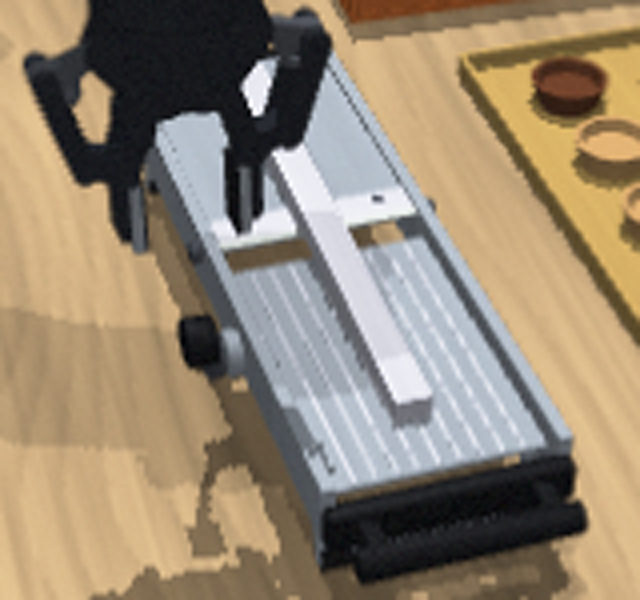

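View pics/w12.png

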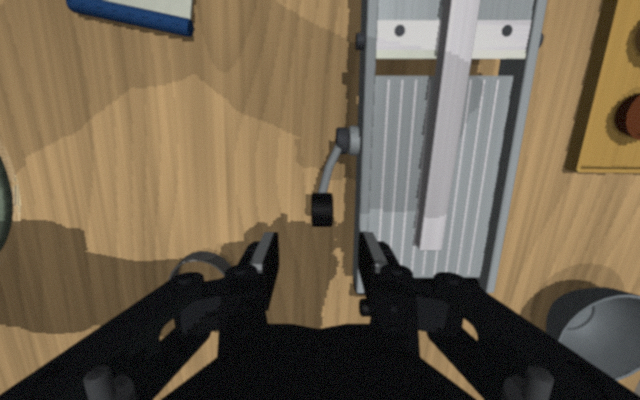

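```bash
python3 -m pendant '[[30,1.5,0,0],[30,0,0,0],[13,0,-1,0],[4,0,0,0],[0,0,0,0]]' | grep -E "clo|pos|force" ; python3 -m pendant '[[0,0,0,0],[0,0,0,0],[0,0,0,0],[0,0,0,0]]' -1 25
python3 - <<'E'
from h import *
f=grab_frame("side"); crop(f,"pics/s13.png",250,60,410,210,4)
f=grab_frame("wrist"); cv2.imwrite("pics/w13.png",f["img"][:,:,::-1])
E
```

```text
clock: 19.42
position: [0.4854, 0.0181, 0.0931]
force: [0.2, 0.7, 0.3]
clock: 19.92
position: [0.4865, 0.0181, 0.0934]
tool_rot: [1.586, 1.568, 0.063]
force: [5.3, -0.3, 2.5]
grip_width: 0.0153
```

View pics/s13.png

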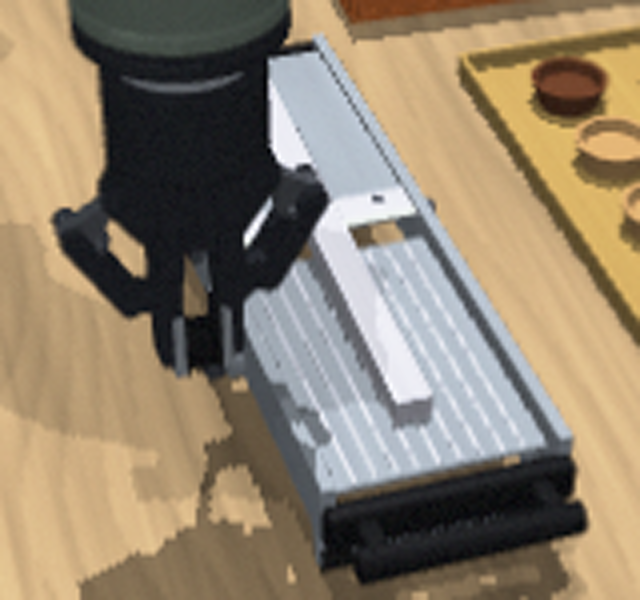

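View pics/w13.png

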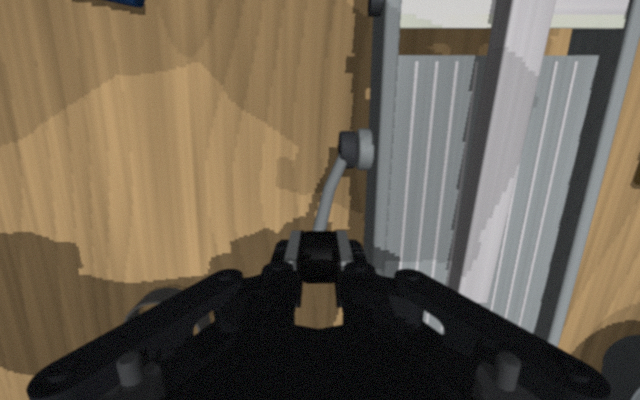

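```bash
python3 -m pendant '[[0,0.8,0,0],[-4.7,0,-5.8,0],[-4.1,0,-6.3,0],[-3.4,0,-6.6,0],[-2.7,0,-7,0],[-1.9,0,-7.2,0],[0,0,0,0]]'
```

```text
clock: 20.9
position: [0.4849, 0.0509, 0.11]
tool_rot: [1.411, 1.569, -0.111]
force: [1.6, -1.5, 6.7]
grip_width: 0.0156
```

```bash
python3 -m pendant '[[-1.2,0,-7.4,0],[-0.3,0,-7.5,0],[0.5,0,-7.5,0],[1.2,0,-7.4,0],[2.1,0,-7.2,0],[0,0,0,0],[0,0,0,0]]'
python3 - <<'E'
from h import *
f=grab_frame("side"); crop(f,"pics/s14.png",250,60,410,210,4)
f=grab_frame("wrist"); cv2.imwrite("pics/w14.png",f["img"][:,:,::-1])
E
```

```text
clock: 21.78
position: [0.483, 0.0881, 0.1075]
tool_rot: [1.958, 1.57, 0.435]
force: [1.5, 1.4, 6.2]
grip_width: 0.0154
```

View pics/s14.png

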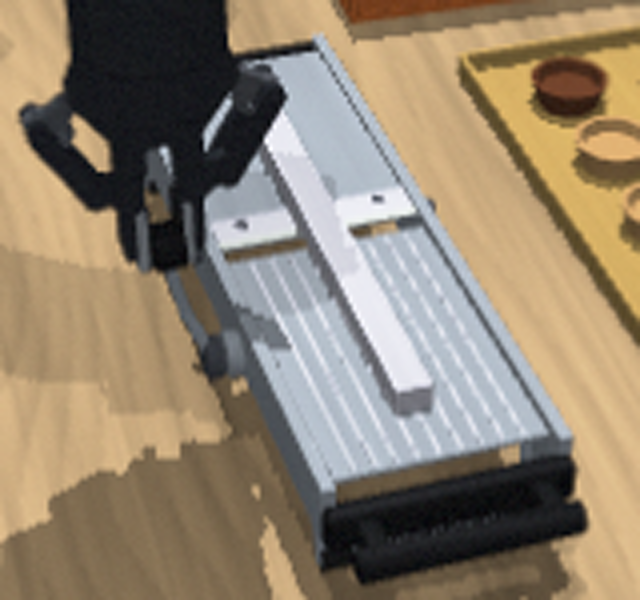

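View pics/w14.png

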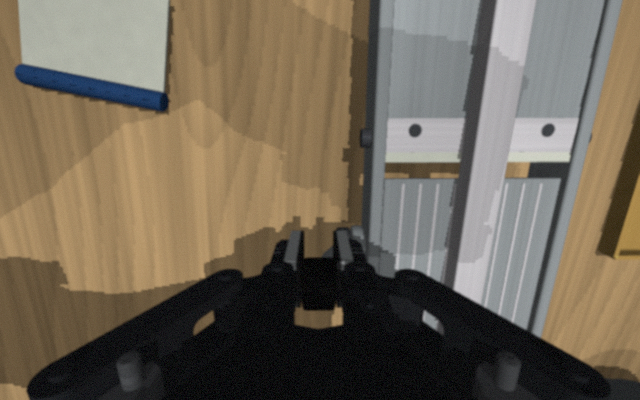

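```bash
python3 -m pendant '[[0,0,0,0],[0,0,0,0],[-20,0,0,0],[-30,0,0,0],[-10,0,0,0],[0,0,0,0]]' 0 | grep -E "clo|pos|force"
python3 - <<'E'
from h import *
from fit import W
plan(W(np.load("slicer.npy"),(-122,0,100))[0],np.load("slicer.npy")[2])
f=grab_frame("side"); crop(f,"pics/s15.png",250,60,410,210,4)
E
```

```text
clock: 22.62
position: [0.4825, 0.088, 0.1672]
force: [0.1, -0.2, 0.0]
clock 22.625 pos [0.4825 0.088  0.1672] F [ 0.1 -0.2  0. ] w 0.0424 q7 0.09
tool shift mm [67.2 97.7 84.9]
tooly yaw 0.0481 tilt [ 5.e-04  5.e-04 -1.e+00]
world turn deg -0.022805907657912627 -> tool x turn 0.022805907657912627
shift after turn [67.2 97.7 84.9]
```

View pics/s15.png

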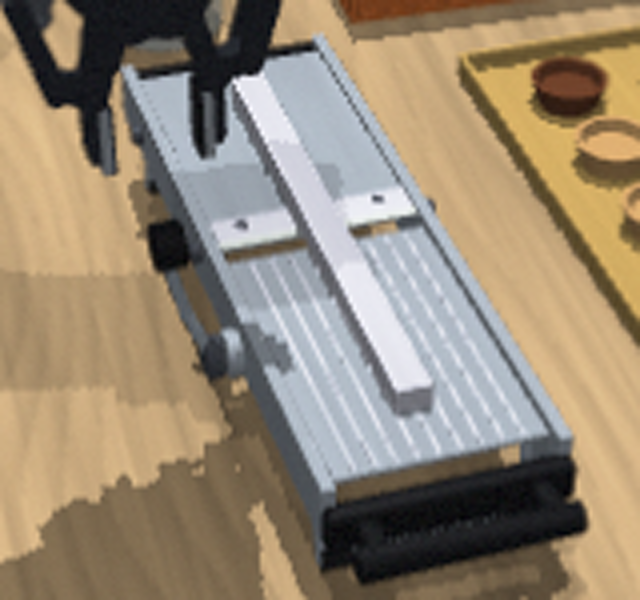

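Released, and the ramp is much higher. Next I'll test by pressing the ramp end, fingers shut.

```bash
python3 -m pendant '[[0,40,35,0],[10,40,35,0],[30,18,15,0],[27,0,0,0],[0,0,0,0],[0,0,0,0]]' -1 30 | grep -E "clo|pos|force"
python3 - <<'E'
from h import *
from fit import W
plan(W(np.load("slicer.npy"),(-122,0,90))[0],np.load("slicer.npy")[2])
E
```

```text
clock: 23.42
position: [0.5845, 0.0077, 0.1005]
force: [0.6, 0.5, 0.3]
clock 23.425 pos [0.5845 0.0077 0.1005] F [0.6 0.5 0.3] w -0.0003 q7 0.32
tool shift mm [10.5 -0.2 -0.3]
tooly yaw 0.0478 tilt [-0. -0. -1.]
world turn deg -0.006754427395598776 -> tool x turn 0.006754427395598776
shift after turn [10.5 -0.2 -0.3]
```

```bash
python3 -m pendant '[[4,0,0,0],[3.5,0,0,0],[0,0,0,0]]' | grep -E "clo|pos|force"; python3 -m pendant '[[0.6,0,0,0]]' | grep -E "pos|force"; python3 -m pendant '[[0.6,0,0,0]]' | grep -E "pos|force"
```

```text
clock: 23.8
position: [0.5844, 0.0078, 0.0926]
force: [0.6, -0.7, 0.5]
position: [0.5846, 0.0076, 0.0922]
force: [0.2, -0.1, 0.1]
position: [0.5845, 0.0076, 0.0915]
force: [0.2, 0.3, -0.5]
```

```bash
python3 -m pendant '[[0.6,0,0,0]]' | grep -E "pos|force"; python3 -m pendant '[[0.4,0,0,0]]' | grep -E "pos|force"
```

```text
position: [0.5845, 0.0076, 0.0908]
force: [0.3, 0.2, 0.3]
position: [0.5844, 0.0076, 0.0904]
force: [0.0, -0.3, -0.9]
```

```bash
python3 -m pendant '[[0.4,0,0,0],[0,0,0,0]]' | grep -E "pos|force"
```

```text
position: [0.5845, 0.0076, 0.09]
force: [-0.4, 0.3, -0.1]
```

```bash
python3 -m pendant '[[0.4,0,0,0],[0,0,0,0]]' | grep -E "pos|force"
```

```text
position: [0.5844, 0.0076, 0.0896]
force: [0.1, 0.5, 0.1]
```

```bash
python3 -m pendant '[[0.3,0,0,0],[0,0,0,0]]' | grep -E "pos|force"
```

```text
position: [0.5844, 0.0076, 0.0893]
force: [0.8, -0.3, -0.2]
```

```bash
python3 -m pendant '[[0.4,0,0,0],[0,0,0,0]]' | grep -E "pos|force"
```

```text
position: [0.5845, 0.0076, 0.0889]
force: [-1.6, 0.1, 0.6]
```

```bash
python3 -m pendant '[[0.4,0,0,0],[0,0,0,0]]' | grep -E "pos|force"
```

```text
position: [0.5846, 0.0076, 0.0887]
force: [-1.4, 0.3, 6.1]
```

```bash
python3 -m pendant '[[0.3,0,0,0],[0,0,0,0]]' | grep -E "pos|force"
```

```text
position: [0.5846, 0.0076, 0.0886]
force: [-2.9, 0.5, 8.4]
```

Run:
```python
from h import *
from fit import W
f=grab_frame("side"); p=np.load("slicer.npy")
for a in(-.75,0,.1,.2,.3,.4): print(a,proj(f,W(p,(-60+70*np.sin(a),98,55+70*np.cos(a)))))
crop(f,"pics/s16.png",270,90,410,210,5)
print(bot.observe()["clock"])
```

```text
-0.75 [[298.47098477 144.61280328]]
0 [[291.88868288 123.02214485]]
0.1 [[291.03032973 121.18967915]]
0.2 [[290.20789989 119.67548595]]
0.3 [[289.42985936 118.49110337]]
0.4 [[288.70387179 117.64371756]]
25.85
```

View pics/s16.png

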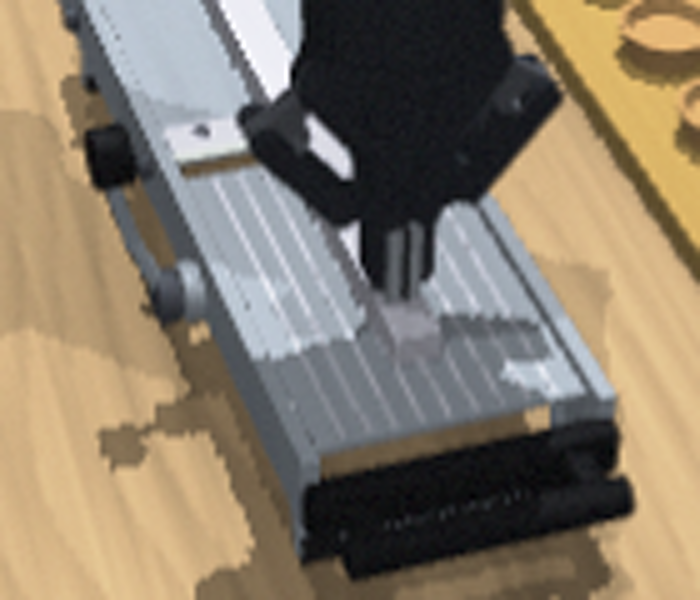

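```bash
python3 -m pendant '[[-15,0,0,0],[-35,0,0,0],[-35,0,0,0],[0,0,0,0]]' 0 50 | grep -E "clo|pos|force"
python3 - <<'E'
from h import *
from fit import W
p=np.load("slicer.npy")
for a in (.1,.12,.14,.34): print(a,W(p,(-60+70*np.sin(a),98,55+70*np.cos(a))))
P=W(p,(-60+70*np.sin(.12),98,172))[0]
plan(P,p[2])
E
```

```text
clock: 26.35
position: [0.5857, 0.0075, 0.1762]
force: [-0.3, 0.4, -0.1]
0.1 [[0.48303689 0.07219415 0.12465029]]
0.12 [[0.48297052 0.07358408 0.1244966 ]]
0.14 [[0.48290431 0.07497066 0.12431512]]
0.34 [[0.4822568  0.08853129 0.12099283]]
clock 26.35 pos [0.5857 0.0075 0.1762] F [-0.3  0.4 -0.1] w 0.0426 q7 0.27
tool shift mm [  3.8 -99.5 -70.9]
tooly yaw 0.0476 tilt [ 4.2e-03  6.0e-04 -1.0e+00]
world turn deg 0.00547969807654892 -> tool x turn -0.00547969807654892
shift after turn [  3.8 -99.5 -70.9]
```

```bash
python3 -m pendant '[[0,-45,-32,0],[0,-45,-32,0],[3,-9,-7,0],[0,0,0,0],[0,0,0,0]]' | grep -E "clo|pos|force"
python3 - <<'E'
from h import *
plan([0.483,0.0742,0.106],np.load("slicer.npy")[2])
f=grab_frame("wrist"); cv2.imwrite("pics/w17.png",f["img"][:,:,::-1])
print(proj(f,[[0.4829,0.0742,0.1244],[0.4829,0.0842,0.1244]]))
E
```

```text
clock: 26.98
position: [0.4831, 0.0731, 0.1703]
force: [0.2, -0.3, -0.3]
clock 26.975 pos [0.4831 0.0731 0.1703] F [ 0.2 -0.3 -0.3] w 0.0428 q7 0.12
tool shift mm [64.3 -0.1 -1.1]
tooly yaw 0.0468 tilt [ 6.e-04 -4.e-04 -1.e+00]
world turn deg 0.05029103237652249 -> tool x turn -0.05029103237652249
shift after turn [64.3 -0.1 -1.1]
[[318.65320442 216.67639875]
 [319.33185002 202.96225604]]
```

View pics/w17.png

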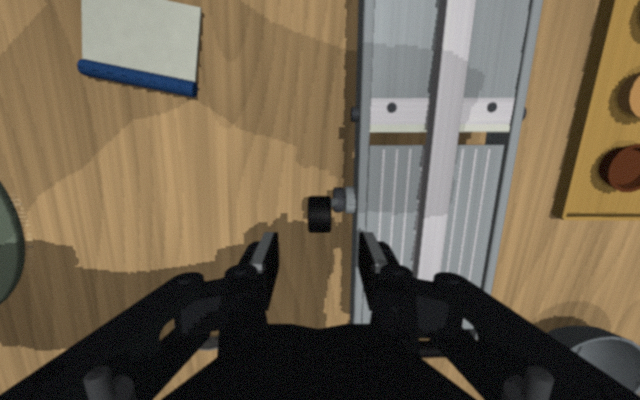

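```bash
python3 -m pendant '[[30,0,-2.3,0],[25,0,0,0],[9,0,0,0],[0,0,0,0]]' | grep -E "clo|pos|force"; python3 -m pendant '[[0,0,0,0],[0,0,0,0],[0,0,0,0],[0,0,0,0]]' -1 80 | grep -E "clo|pos|force|grip"
python3 - <<'E'
from h import *
f=grab_frame("wrist"); crop(f,"pics/w18.png",220,180,420,340,4)
E
```

```text
clock: 27.52
position: [0.4823, 0.0755, 0.1061]
force: [0.9, 0.6, -0.3]
clock: 28.02
position: [0.4835, 0.0761, 0.1072]
force: [4.4, 0.0, 5.9]
grip_width: 0.0151
```

View pics/w18.png

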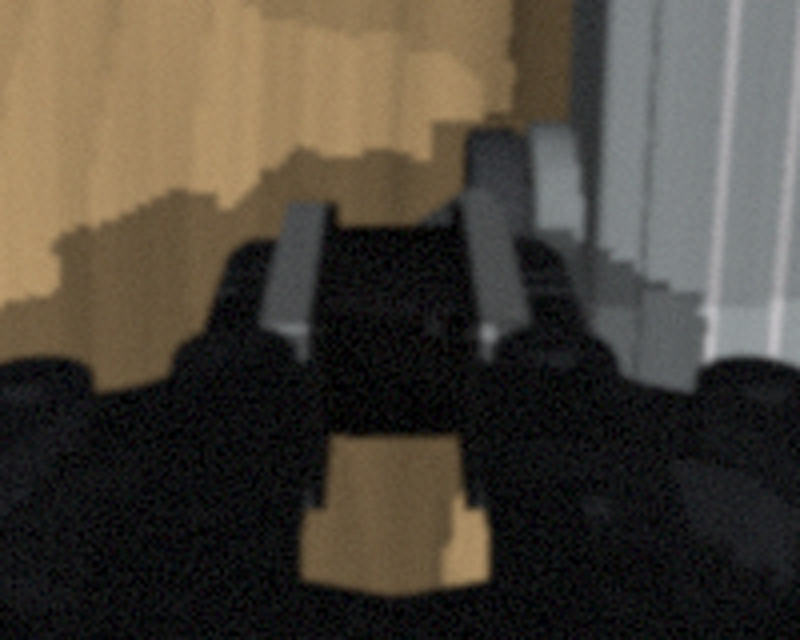

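```bash
python3 -m pendant '[[0.8,0.8,-5,0],[1.2,0,-5,0],[1.5,0,-5,0],[0,0,0,0],[0,0,0,0]]' | grep -E "clo|pos|force|grip"
python3 - <<'E'
from h import *
f=grab_frame("wrist"); crop(f,"pics/w19.png",220,180,420,340,4)
E
```

```text
clock: 28.7
position: [0.4829, 0.0903, 0.1036]
force: [1.1, -5.3, 7.7]
grip_width: 0.0148
```

View pics/w19.png

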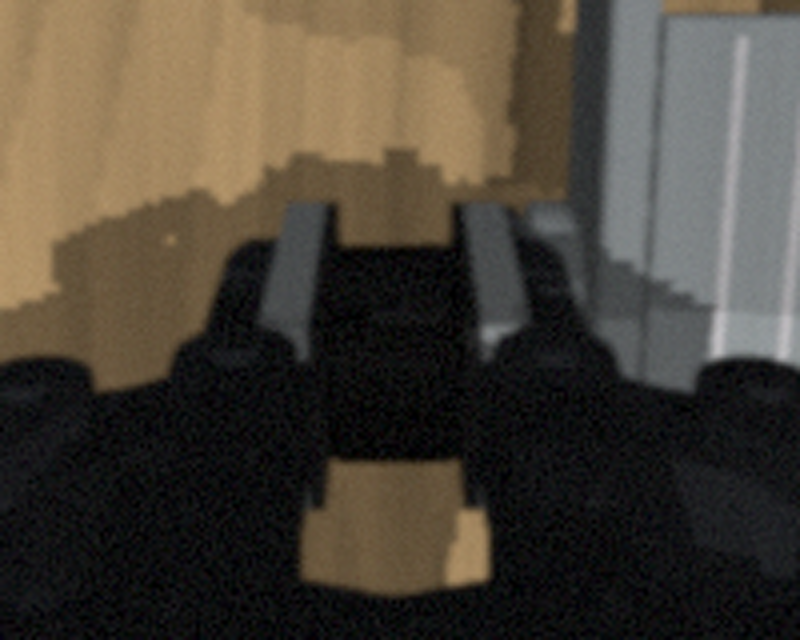

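```bash
python3 -m pendant '[[1.2,0,-3.7,0],[0,0,0,0]]' | grep -E "clo|pos|force|grip"
python3 - <<'E'
from h import *
f=grab_frame("wrist"); crop(f,"pics/w20.png",220,180,420,340,4)
E
```

```text
clock: 29.0
position: [0.4827, 0.0939, 0.1023]
force: [1.4, -6.7, 5.3]
grip_width: 0.0147
```

View pics/w20.png

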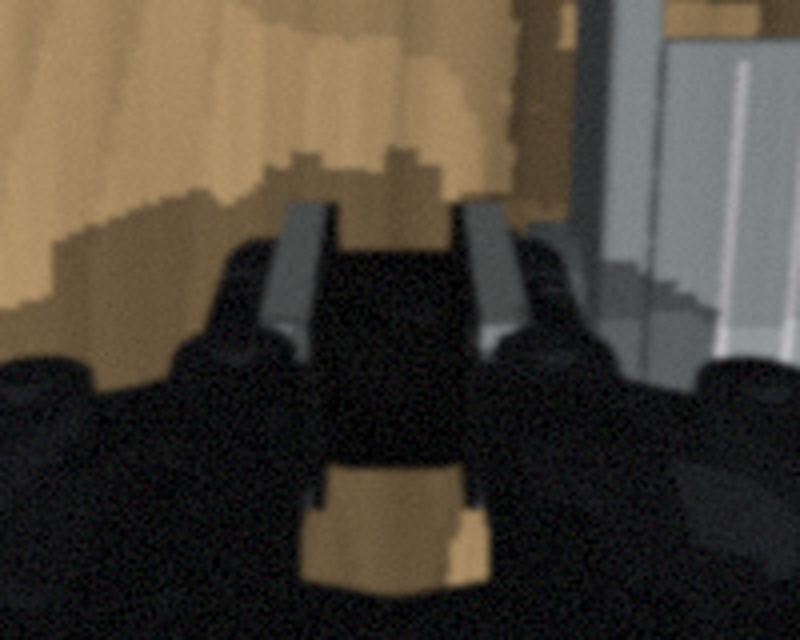

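```bash
python3 -m pendant '[[0,0,0,0],[0,0,0,0],[-20,0,0,0],[-35,0,0,0],[-15,0,0,0],[0,0,0,0]]' 0 30| grep -E "clo|pos|force"
python3 - <<'E'
from h import *
from fit import W
plan(W(np.load("slicer.npy"),(-122,0,95))[0],np.load("slicer.npy")[2])
E
```

```text
clock: 29.8
position: [0.4822, 0.0953, 0.172]
force: [0.3, 0.4, -1.0]
clock 29.8 pos [0.4822 0.0953 0.172 ] F [ 0.3  0.4 -1. ] w 0.0425 q7 0.08
tool shift mm [77.  97.5 92.2]
tooly yaw 0.0484 tilt [ 1.2e-03  9.0e-04 -1.0e+00]
world turn deg -0.038960682042377015 -> tool x turn 0.038960682042377015
shift after turn [77.  97.6 92.1]
```

```bash
python3 -m pendant '[[0,42,40,0],[10,42,40,0],[30,13,12,0],[30,0,0,0],[7,0,0,0],[0,0,0,0],[0,0,0,0]]' -1 30 | grep -E "clo|pos|force"; python3 -m pendant '[[1.5,0,0,0],[1,0,0,0],[0,0,0,0]]' | grep -E "clo|pos|force"
```

```text
clock: 30.68
position: [0.5837, 0.0078, 0.0955]
force: [0.5, -0.0, 0.7]
clock: 31.05
position: [0.5833, 0.0076, 0.0921]
force: [-0.4, 0.4, -0.2]
```

```bash
python3 -m pendant '[[0.6,0,0,0],[0,0,0,0]]' | grep -E "clo|pos|force"
```

```text
clock: 31.3
position: [0.5832, 0.0075, 0.0914]
force: [-0.4, -1.1, -0.4]
```

```bash
python3 -m pendant '[[0.5,0,0,0],[0,0,0,0]]' | grep -E "clo|pos|force"
```

```text
clock: 31.55
position: [0.5833, 0.0075, 0.0909]
force: [0.1, 0.3, 0.9]
```

```bash
python3 -m pendant '[[0.4,0,0,0],[0,0,0,0]]' | grep -E "clo|pos|force"
```

```text
clock: 31.8
position: [0.5833, 0.0075, 0.0905]
force: [-0.1, -0.3, -0.6]
```

```bash
python3 -m pendant '[[0.4,0,0,0],[0,0,0,0]]' | grep -E "clo|pos|force"
```

```text
clock: 32.05
position: [0.5833, 0.0075, 0.0903]
force: [-0.8, 0.1, 2.6]
```

```bash
python3 -m pendant '[[0.4,0,0,0],[0,0,0,0]]' | grep -E "clo|pos|force"
```

```text
clock: 32.3
position: [0.5834, 0.0075, 0.0902]
force: [-3.1, 0.4, 9.4]
```

```bash
python3 -m pendant '[[0.3,0,0,0],[0,0,0,0]]' | grep -E "clo|pos|force"
```

```text
clock: 32.55
position: [0.5834, 0.0075, 0.0901]
force: [-3.8, 0.7, 15.0]
```

```bash
python3 -m pendant '[[-10,0,0,0],[-8,-0.5,-30,0],[0,0,-60,0],[0,0,-60,0],[0,0,-60,0],[0,0,-31,0],[10,0,0,0],[2,0,0,0],[0,0,0,0],[0,0,0,0]]'| grep -E "clo|pos|force"
```

```text
clock: 33.8
position: [0.5716, 0.2474, 0.0957]
force: [-0.6, 0.0, -0.3]
```

```bash
python3 -m pendant '[[2,1,0,0],[1.5,0,0,0],[0.6,0,0,0],[0,0,0,0]]' | grep -E "clo|pos|force"
```

```text
clock: 34.3
position: [0.5723, 0.2482, 0.0912]
force: [0.7, -0.6, -0.2]
```

```bash
python3 -m pendant '[[0.5,0,0,0],[0,0,0,0]]' | grep -E "clo|pos|force"
```

```text
clock: 34.55
position: [0.5722, 0.2483, 0.0908]
force: [0.3, -0.3, -0.0]
```

```bash
python3 -m pendant '[[0.4,0,0,0],[0,0,0,0]]' | grep -E "clo|pos|force"
```

```text
clock: 34.8
position: [0.5723, 0.2483, 0.0904]
force: [-0.5, -0.1, 0.6]
```

```bash
python3 -m pendant '[[0.4,0,0,0],[0,0,0,0]]' | grep -E "clo|pos|force"
```

```text
clock: 35.05
position: [0.5723, 0.2483, 0.0901]
force: [-1.6, -0.3, 4.3]
```

```bash
python3 -m pendant '[[0.2,0,0,0],[0,0,0,0]]' | grep -E "clo|pos|force"
python3 - <<'E'
from h import *
for n,c in(("side",(270,60,410,210,4)),("top",(100,130,350,245,3.2))):
    crop(grab_frame(n),f"pics/{n}21.png",*c)
E
```

```text
clock: 35.3
position: [0.5723, 0.2483, 0.0901]
force: [-2.1, -0.4, 7.9]
```

View pics/side21.png

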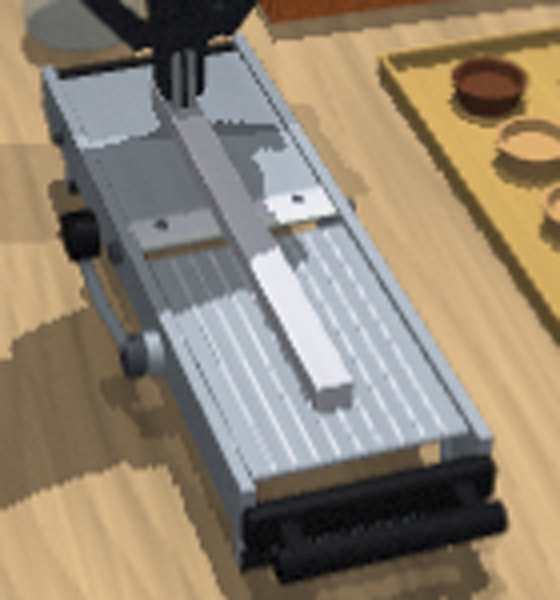

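Both ends now stop at the same height: ramp 90.2 mm and back plate 90.1 mm, at 8–9 N each. I'll withdraw and check.

```bash
python3 -m pendant '[[-5,0,0,0],[-20,0,0,0],[-50,0,0,0],[-50,0,0,0],[-50,0,-20,0],[0,0,-50,0],[0,0,-60,0],[0,0,-50,0],[0,0,0,0],[0,0,0,0]]'| grep -E "clo|pos|force"
python3 - <<'E'
from h import *
f=grab_frame("side"); crop(f,"pics/s22.png",270,60,410,210,4)
f=grab_frame("top"); cv2.imwrite("pics/t22.png",f["img"][:,:,::-1])
E
```

```text
clock: 36.65
position: [0.5639, 0.4273, 0.2657]
force: [-0.5, -0.4, 0.3]
```

View pics/s22.png

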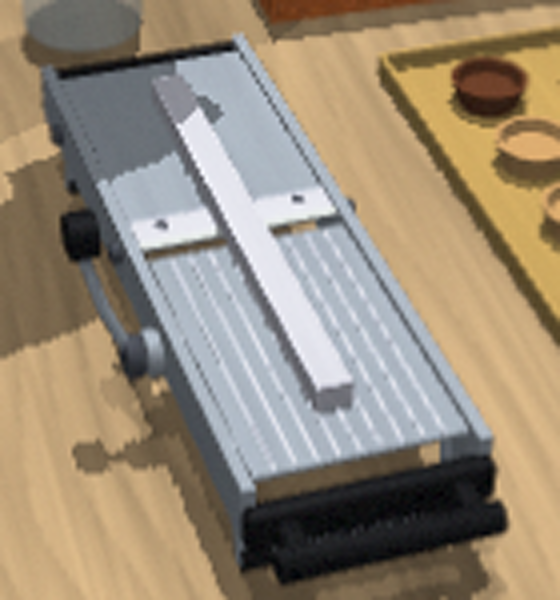

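View pics/t22.png

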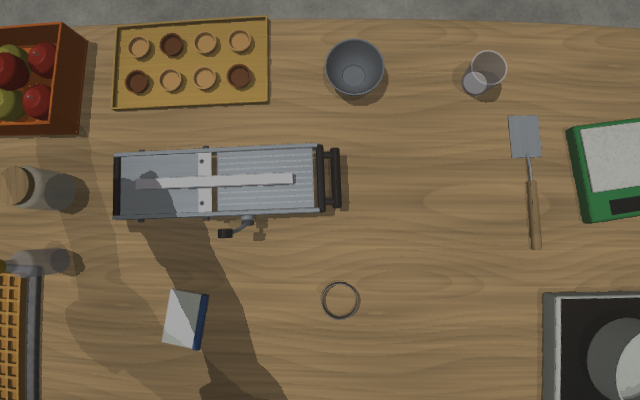

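The bar lies along the slicer across both plates (top view, columns 137–294, mouth at about 213). The knob is leant towards the back end at (226, 233), and everything else is where it was. I'll hand in.

```bash
python3 -c "
from workcell import job_done
print(job_done())"
```

```text
the job is handed in; nothing more can be done
None
```

The slicer's ramp is set flush with the back plate to within about 0.2 mm. The bar is lying across both plates, released and centred over the mouth. I handed the job in at about 37 s.

- **First feel:** pressing the ramp end at 8 N stopped at z 83.1 mm, and the back-plate end at 10 N stopped at 90.1 mm. That put the ramp about 8.6 mm low.
- **Lever:** on the first swing the knob slipped in the fingers, and a press on the ramp end still showed it about 1.8 mm low. I gripped harder and swung it further; the lever now stands at roughly +0.35 rad.
- **Proof presses:** the ramp end stopped at 90.2 mm (9 N) and the back-plate end at 90.1 mm (8 N), with no free rocking felt.
- **Doubts:** the ramp end read 90.3 mm at its lightest touch, so the ramp may stand 0.1–0.2 mm high with no load on it. My last step on that press reached 15 N, at the top of the recommended range but well under 25 N.
- **Last pictures:** nothing else on the table appears to have moved, and the arm is clear of everything.

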